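# Slide the vial rack over the lip into the fraction collector's bay

## Task

Load the vial rack into the fraction collector: slide it, without lifting it clear of the bench, up the ramp and over the raised lip between the guides, push it back against the spring plate until its foot is past the lip, press the foot down behind the lip, and let the spring hold it there flat on the bay floor. Push and press gently (never harder than about 25 N), keep the vials standing in the rack, and leave the other things on the bench where they are.

Things in the scene. Friction and masses are not known exactly. Their poses are not given: they have to be found in the camera images.
- collector: Fraction collector, fixed: grey base plate with an open-topped rack bay; white housing (58 mm high) at its far end with a 166 mm column. Origin at bench height, under the middle of the raised lip's inner face. x = loading direction, from the mouth to the housing; z up. The lip is 5 mm thick (x = -5 to 0), crest 10.5 mm above the bench. Bay floor behind it: 5 mm above the bench.
- ramp_foot (a point): Middle of the foot of the steel ramp, at bench height, x = -50 mm in the collector's frame. From here the ramp, 122 mm wide, rises evenly to the lip's crest (10.5 mm high at x = -5 mm).
- lip_mid (a point): Middle of the inner top edge of the lip, 10.5 mm above the bench and 5.5 mm above the bay floor.
- bay_mid (a point): Middle of the bay floor, 50 mm past the lip's inner face, 5 mm above the bench: the rack's origin belongs here. Aluminium guides, 24 mm high, 5 mm thick, stand 87 mm apart (collector y = +-43.5 mm) from x = 0 to 105 mm and flare out before the lip to 115 mm apart at x = -58 mm.
- plate_rest (a point): Rough place of the spring plate at the bay's far end: upright, 72 mm wide, top 29 mm above the bench, pushed back along x. Its block is adjustable and not measured: the face rests anywhere from collector x = 93 to 98 mm (this point: 95 mm). It resists with 3 N at first, 6.6 N after 9 mm, and there meets a solid stop (x = 102 to 107 mm), where the force shoots up.
- rack: White plastic vial rack, 100 mm long (x), 84 mm wide (y), 0.33 to 0.52 kg with its vials, on the bench before the ramp, roughly facing the bay. Origin: centre of its flat underside; x = towards the end that goes in first; z up. From x = -34 to +50 mm it is an open box 32 mm high with 3 x 3 cells of 24 mm; the row next to the near wall is empty. Too wide to grip across.
- rack_foot (a point): Middle of the top of the rack's solid foot, which runs along its near side: 10 mm high, x = -50 to -34 mm of the rack. Fingertips can push forward on the near wall above it (x = -34 mm, up to 32 mm high) and press down on it. Loaded, the foot lies behind the lip, its top 15 mm above the bench.
- rack_far (a point): Middle of the lower edge of the rack's far wall, 50 mm ahead of its origin; 5 mm above the bench when loaded.
- rack_vial_0: Capped glass sample vial, 21 mm across, 57 mm tall, standing loose in the rack in the middle row, left-hand (+y) cell, 3 mm above the rack's underside. Origin: centre of its foot.
- rack_vial_1: Capped glass sample vial, 21 mm across, 57 mm tall, standing loose in the rack in the middle row, right-hand (-y) cell, 3 mm above the rack's underside. Origin: centre of its foot.
- rack_vial_2: Capped glass sample vial, 21 mm across, 57 mm tall, standing loose in the rack in the far row, middle cell, 3 mm above the rack's underside. Origin: centre of its foot.
- rack_vial_3: Capped glass sample vial, 21 mm across, 57 mm tall, standing loose in the rack in the far row, left-hand (+y) cell, 3 mm above the rack's underside. Origin: centre of its foot.
- lone_vial: Capped vial, 21 mm across, 57 mm tall, standing on the bench beside the bay on its +y side. Origin: centre of its underside. To be left alone.
- reagent_c: White reagent bottle with a screw cap, 56 mm across, 122 mm tall, standing beside the ramp on the +y side. Origin: centre of its underside. To be left alone.
- tape_roll: Roll of tape lying flat, 78 mm across, 19 mm high, on the +y side of the collector. Origin: centre of its underside. To be left alone.
- lab_timer: Timer lying on its back, 70 x 64 x 16 mm, on the -y side of the collector. Origin: centre of its underside. To be left alone.
- pen_a: Pen lying on the bench, 145 mm long, 9 mm high, on the -y side of the collector. Origin: centre of its underside. To be left alone.
There are look-alikes about, which are no part of the job. What is shaped like the rack_vial_1 but orange is not meant.

How it is judged:
By the outcome, as a careful person would: the job done as asked, in the order asked, and still so for the second after the job is handed in, with the robot touching nothing.
It also fails if it takes over 54 s, if anything falls off the work surface, if the arm or the gripper's body presses on something with over 40 N, if the wrist force passes 120 N, or if a joint passes its speed limit or range.

## Robot

A 6-joint arm with a two-finger parallel gripper is mounted at the origin on a cart in front of the work surface, level with it; the furniture and walls round the work are solid. World frame = base frame: x ahead of the robot, y to its left, z up, the work surface at z = 0. Lengths are in m, angles in rad, forces in N, time in s.
With the tool pointing down it reaches from about 0.3 to 0.875 m from the base axis. Payload 6.4 kg.
Tool frame: the origin (TCP) lies midway between the tips of the shut fingers; the grasp point (between the pads) lies 19 mm behind it; z points along the fingers, y is the line along which they close (so a half turn about z gives the same grasp; the last joint's range is limited). The gripper opens to 85 mm and grips with 20 to 120 N. Pads are 22 mm wide; open, the fingers measure 114 mm over their backs; the gripper's body (76 mm by 85 mm) begins 54 mm behind the grasp point. The pads swing forward as they close: fully open they stand 13 mm farther back than shut.
Start: joints at [0.926, 0.181, 1.607, -0, 1.354, -0.206], TCP at [0.244, 0.521, 0.197] pointing down, gripper open.
Joint ranges: [-2.99, 2.99], [-0.89, 2.07], [0.3, 2.58], [-1.14, 4.28], [0, 2.63], [-3.12, 3.12]. Speed limits (rad/s): [2.57, 2.57, 3.01, 3.14, 3.14, 3.14].

## Interface

Orientations are given as a unit quaternion [w, x, y, z].
In Python, from bench import ctrl gives the robot as it stands. The module is installed in compiled form; this text tells all that it offers.
- The arm moves only by the tool move_arm, never from a script. Its argument "plan" is one flat list of numbers, 6 for each row, row after row: the shift along the world's x, y, z in units of 50 mm (1.0 is 50 mm), then the turn, a rotation vector about the world's x, y, z in rad. A call has 1 to 10 rows; each row is the pose to reach, as a shift and turn from the pose commanded when the call began; what a row does not reach only later rows make up. A row lasts 1/8 s, in which the tool goes at most 62.5 mm and 10.7 degrees, less where a joint would pass 70% of its speed; a pose out of reach is approached as far as the arm can. A call with a gripper value outside its range is refused whole. "grip" is the finger opening in mm, from 0 to 85.4, set as the call begins (left out, the last holds). The fingers move at their own pace and stop on an object; the grip force is fixed at half the most. Time passes only in rows, so rows that repeat a pose let the fingers close. It gives the time, the measured TCP pose, the force, the opening and the grip force at its end, in the units of the state.
- ctrl.get_obs(): the state, without advancing time (a new reading comes with each control period).
- ctrl.camera(name): name is "scene" or "top"; returns a dict with "pixels" (384x512x3 uint8, red, green, blue), "fx", "fy", "cx", "cy" (pixels), "origin" and "attitude" of the camera in the world. Camera axes: x right, y down, z forward; pixel columns grow to the right and rows downward; lengths in m; the calibration is good to about 2 mm. A picture is of the moment at which its call begins. There is no depth.
- ctrl.hand_in(): hands the job in; it is judged then, once.
The state is a dict: "time_s": time; "q": joint angles; "dq": joint speeds; "joint_efforts": joint torques, N m; "eef_pos": TCP position; "eef_rot": TCP orientation; "wrist_force": force on the tool from outside, world axes, zero at the start; "torque": the same for the moment, N m; "opening": opening from 0.0 (shut) to 1.0 (fully open); "grasp_force": force on a finger pad.
Only numpy, scipy, OpenCV 4.12 (cv2) and the standard library are available. Lean on these libraries where they do the work, as an engineer would, in place of code of your own. Each camera call takes 0.05 s, during which the arm holds its last target. There are 200 camera calls.

## Working session

There is one attempt and no reset: what is moved stays moved. The work goes in short steps, Python scripts to look and compute and a tool call to move; the robot and the scene stay as the last step left them, time stands still between calls to the robot, and variables do not carry over. Pictures are saved under pics/ and viewed, at most 10 in all, crops included, and the job is handed in when it is done.

Besides the shell and the picture viewer there is one more tool, called after "Call:" as name(argument=value, ...) on one line, values as JSON. move_arm: Moves the arm, as the interface text tells. Its arguments: {"type":"object","properties":{"plan":{"type":"array"},"grip":{"type":"number"}},"required":["plan"]}

```bash
mkdir -p pics
cat > h.py <<'E'
from bench import ctrl
import numpy as np, cv2
from scipy.spatial.transform import Rotation as R
def cam(n):
    c=ctrl.camera(n); c['K']=np.array([[c['fx'],0,c['cx']],[0,c['fy'],c['cy']],[0,0,1.]])
    a=np.array(c['attitude'],float)
    c['R']=a if a.shape==(3,3) else R.from_quat(a,scalar_first=True).as_matrix()
    c['o']=np.array(c['origin']); return c
def ray(c,u,v,z):
    d=c['R']@np.linalg.inv(c['K'])@[u,v,1]; return c['o']+d*(z-c['o'][2])/d[2]
def proj(c,p):
    q=c['K']@(c['R'].T@(np.asarray(p)-c['o'])); return q[:2]/q[2]
def save(c,f,crop=None,s=1):
    im=c['pixels'][:,:,::-1]
    if crop: x0,y0,x1,y1=crop; im=im[y0:y1,x0:x1]
    cv2.imwrite('pics/'+f,cv2.resize(im,None,fx=s,fy=s,interpolation=cv2.INTER_CUBIC))
E
python3 - <<'E'
from h import *
for n in('scene','top'):
    c=cam(n); print(n,c['o'],c['attitude'],c['fx'],c['cx'],c['cy']); save(c,n+'0.png',s=1.5)
print(ctrl.get_obs())
E
```

```text
scene [-0.14220586 -0.40705877  0.39960262] [-0.49581117  0.71338593 -0.41407352  0.27165218] 467.98363459855506 249.70654557781504 187.1714860421596
top [0.40827203 0.02610056 1.03638505] [-0.06966761  0.71406271 -0.69503787  0.04672496] 471.39608810582985 253.25738299041882 186.39399062646368
{'time_s': 0.1, 'q': array([ 9.25701009e-01,  1.81448815e-01,  1.60789339e+00, -1.07247332e-05,
        1.35378507e+00, -2.06313759e-01]), 'dq': array([ 1.02737692e-03, -1.74663706e-03, -2.65086563e-03, -8.04388671e-05,
       -5.78561296e-04, -8.41347275e-04]), 'joint_efforts': array([ 2.02034971e-03, -4.45875120e+01, -3.52241600e+01, -8.63248852e-05,
        3.97049662e-03, -3.31846798e-05]), 'eef_pos': array([0.24394727, 0.52009603, 0.19629143]), 'eef_rot': array([-3.12102581e-04,  2.17633851e-01,  9.76030183e-01, -7.00989757e-04]), 'wrist_force': array([ 0.45899984,  0.61696478, -0.60580403]), 'torque': array([ 0.0167733 , -0.02581753, -0.05572656]), 'grasp_force': 0.0, 'opening': 1.0024072950305127}
```

View pics/scene0.png

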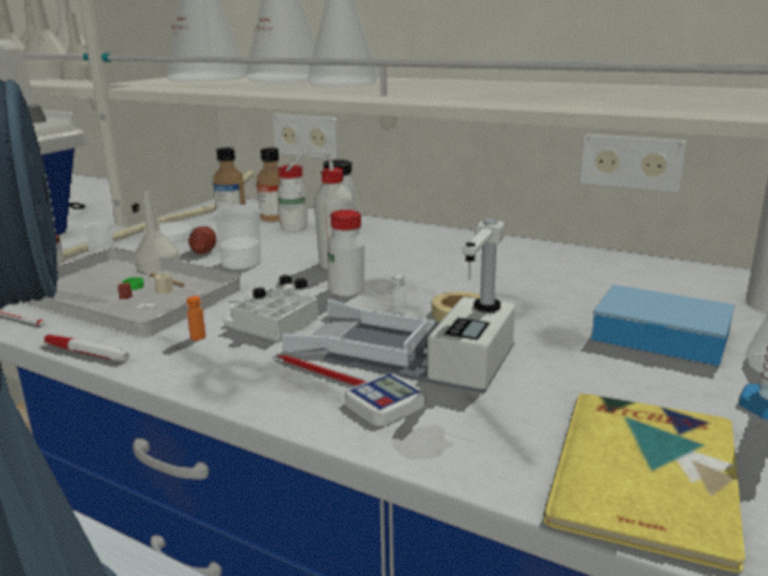

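View pics/top0.png

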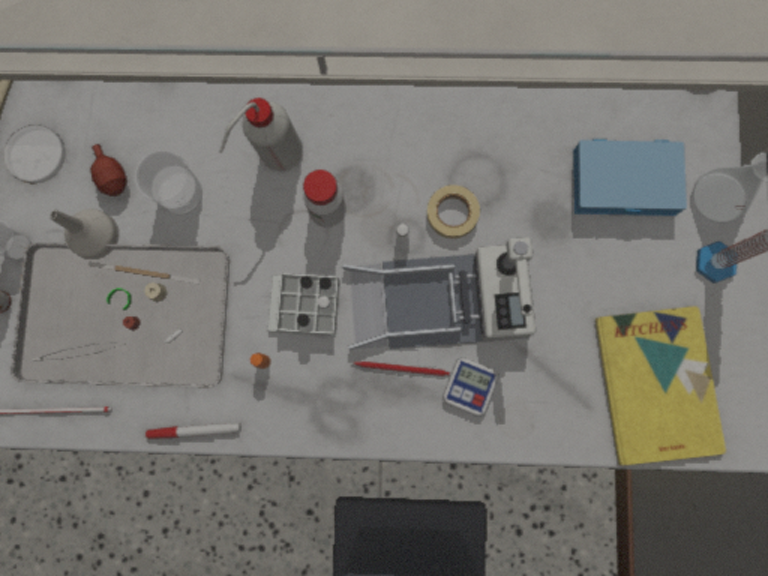

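The top view shows the loading direction running to the right (world −y). The rack is at about (305,303) in the 1.5x picture, with its foot on the left edge at about (274,303), and the bay is at about (420,303).

Possible confusions:
- Orange vial at (260,360): the decoy, not meant.
- Lone vial at (402,230): leave alone.
- Four capped vials inside the rack at (306,283), (326,283), (303,320) and (323,302): these are the rack vials.

I'll check the rack in a close crop.

Run:
```python
from h import *
c=cam('top'); save(c,'top1.png',(170,150,370,270),4)
```

```text
(no output)
```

View pics/top1.png

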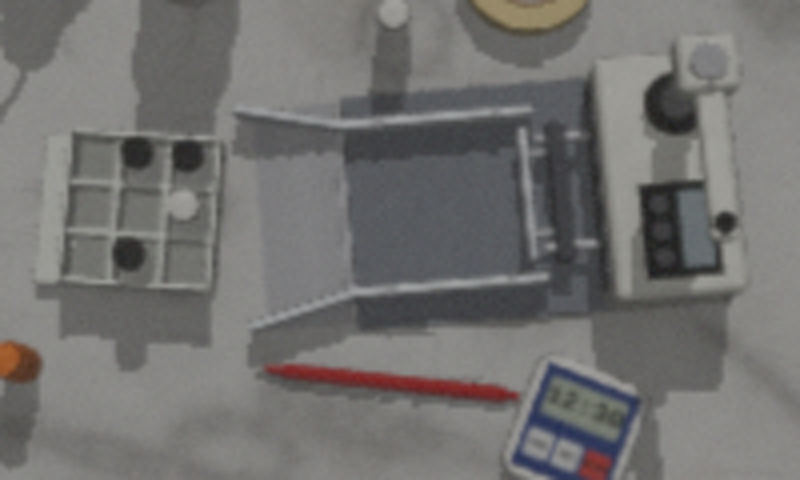

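```bash
cat >> h.py <<'E'
from scipy.optimize import least_squares
def fit(c,pts,px,g):
    px=np.array(px,float)
    def T(s): 
        C,S=np.cos(s[2]),np.sin(s[2]); return np.array([[s[0]+C*p[0]-S*p[1],s[1]+S*p[0]+C*p[1],p[2]] for p in np.array(pts)])
    f=lambda s:(np.array([proj(c,p) for p in T(s)])-px).ravel()
    r=least_squares(f,g,x_scale=[.1,.1,.1]); return r.x,r.fun.reshape(-1,2)
E
python3 - <<'E'
from h import *
c=cam('top')
px=lambda L:[((x+.5)/4-.5+170,(y+.5)/4-.5+150) for x,y in L]
col=[(-.058,.060,.024),(0,.046,.024),(.105,.046,.024),(-.058,-.060,.024),(0,-.046,.024),(.105,-.046,.024)]
s,r=fit(c,col,px([(236,110),(343,125),(531,109),(252,326),(355,292),(548,275)]),[.4,0,-1.57]); print('col',s,np.degrees(s[2]),r.round(1).tolist())
rk=[(-.034,.042,.032),(-.034,-.042,.032),(.05,.042,.032),(.05,-.042,.032),(-.05,.042,.010),(-.05,-.042,.010)]
t,r=fit(c,rk,px([(73,132),(62,287),(222,142),(214,293),(50,135),(38,283)]),[.4,.15,-1.57]); print('rack',t,np.degrees(t[2]),r.round(1).tolist())
Rm=lambda a:np.array([[np.cos(a),-np.sin(a)],[np.sin(a),np.cos(a)]])
print('rack in col',Rm(s[2]).T@(t[:2]-s[:2]),np.degrees(t[2]-s[2]))
print('plate face', [ (Rm(s[2]).T@(ray(c,*px([p])[0],.029)[:2]-s[:2])).round(4) for p in[(520,130),(532,258)]])
print('bottle etc tape ok')
E
```

```text
col [ 0.54308636  0.05304171 -1.45983298] -83.6422686326452 [[-0.5, -0.4], [-0.4, -0.1], [0.6, -0.2], [-0.5, 0.4], [0.1, 0.1], [0.6, 0.2]]
rack [ 0.53732896  0.1715323  -1.60223488] -91.80129620843627 [[-0.2, -0.3], [-0.8, -0.5], [1.0, -0.7], [0.2, 0.3], [0.0, 0.3], [-0.2, 1.0]]
rack in col [-0.11839941  0.00739915] -8.159027575791065
plate face [array([0.0961, 0.0337]), array([ 0.0957, -0.036 ])]
bottle etc tape ok
```

Call:
move_arm(plan=[0.7, -0.7, 0, 0, 0, -0.125, 1.4, -1.4, 0, 0, 0, -0.25, 2.1, -2.1, 0, 0, 0, -0.38, 2.9, -2.8, 0, 0, 0, -0.51, 3.6, -3.5, 0, 0, 0, -0.64, 4.3, -4.2, 0, 0, 0, -0.77, 5.05, -4.9, 0, 0, 0, -0.9, 5.77, -5.64, 0, 0, 0, -1.02, 5.77, -5.64, -1, 0, 0, -1.02, 5.77, -5.64, -2, 0, 0, -1.02], grip=40)

```text
time_s: 1.45
eef_pos: [0.5339, 0.2378, 0.0963]
eef_rot: [0.0, 0.667, 0.745, 0.001]
wrist_force: [-0.7, 0.6, 0.6]
opening: 0.467
grasp_force: 0.0
```

Call:
move_arm(plan=[0, 0, -0.5, 0, 0, 0, 0, 0, -1.0, 0, 0, 0, 0, 0, -1.4, 0, 0, 0, 0, 0, -1.6, 0, 0, 0, 0, 0, -1.6, 0, 0, 0])

```text
time_s: 2.08
eef_pos: [0.5324, 0.2385, 0.0166]
eef_rot: [-0.0, 0.666, 0.746, -0.0]
wrist_force: [-0.5, 0.2, -0.7]
opening: 0.469
grasp_force: 0.0
```

Run:
```python
from h import *
c=cam('scene'); d=cam('top'); save(c,'s2.png',(100,150,300,270),2)
a=cv2.resize(c['pixels'][150:270,110:310],None,fx=4,fy=4,interpolation=2)[:290]
b=cv2.resize(d['pixels'][150:225,150:350],None,fx=4,fy=4,interpolation=2)
cv2.imwrite('pics/m2.png',np.vstack([a,b])[:600,:,::-1])
o=ctrl.get_obs(); print(o['eef_pos'],o['wrist_force'])
```

```text
[0.5335143  0.23877302 0.01793421] [0.27899947 0.61476029 0.25859059]
```

View pics/m2.png

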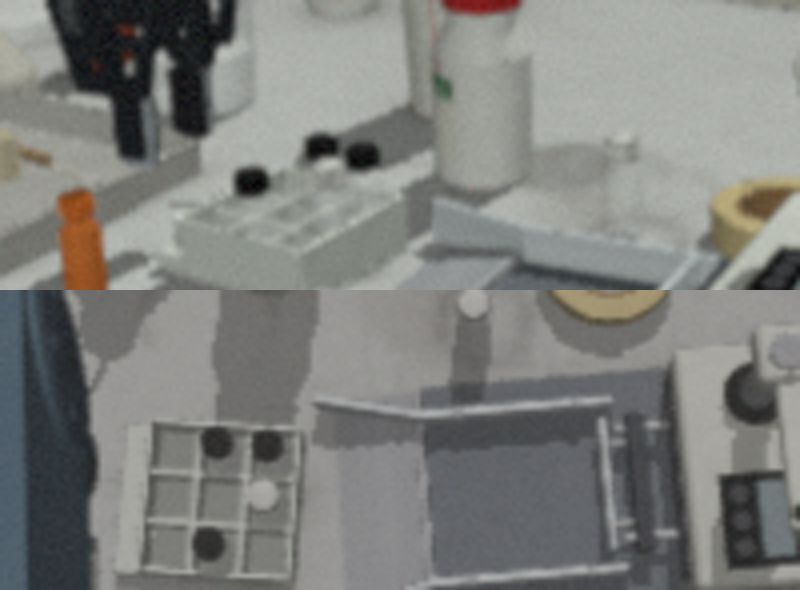

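The fingertips show at about (130,155) and (190,130) in the upper crop, behind the rack. In the lower crop the rack is untouched at about (215,500). I'll check the measured geometry against the scene camera.

Run:
```python
from h import *
c=cam('scene')
P=lambda p:((proj(c,p)-[110,150])*4).round()
print('tcp',P([.533,.2385,.017]))
v=np.array([.9938,.1108,0])
for s in(1,-1):
  for z in(0.017,.025): print(P(np.array([.533,.2385,z])+s*.027*v))
t=np.array([.5373,.1715,0]);a=-1.602;u=np.array([np.cos(a),np.sin(a),0]);w=np.array([-u[1],u[0],0])
for p in[(-.05,.042,.01),(-.05,-.042,.01),(.05,-.042,.032),(-.034,-.042,.032)]: print('rack',P(t+u*p[0]+w*p[1]+[0,0,p[2]]))
```

```text
tcp [175. 211.]
[205. 193.]
[203. 179.]
[145. 230.]
[143. 216.]
rack [261. 198.]
rack [153. 254.]
rack [301. 255.]
rack [171. 220.]
```

Run:
```python
from h import *
c=cam('scene'); save(c,'s3.png',(110,130,260,230),4); o=ctrl.get_obs(); print(o['time_s'],o['eef_pos'],o['q'])
```

```text
2.275 [0.53368677 0.238799   0.01820733] [2.17854391e-01 4.19503481e-01 1.70252253e+00 2.03009081e-05
 1.01761340e+00 1.05801215e-01]
```

View pics/s3.png

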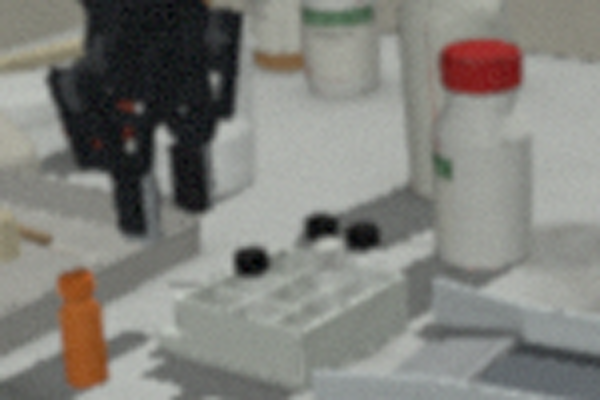

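Run:
```python
from h import *
c=cam('scene'); d=cam('top')
f=lambda x,y:(x/4+110,y/4+130)
for z in(.0,.02,.04,.06,.08):
  A=ray(c,*f(135,235),z);B=ray(c,*f(190,205),z); print(z,A.round(3),B.round(3),np.linalg.norm(A-B).round(4),np.degrees(np.arctan2(*(B-A)[[1,0]])).round(1))
for z in(.02,.1,.2): print(proj(d,[.533,.2385,z]))
save(d,'t3.png',(90,140,260,250),4)
```

```text
0.0 [0.617 0.347 0.   ] [0.672 0.352 0.   ] 0.055 5.2
0.02 [0.579 0.309 0.02 ] [0.631 0.314 0.02 ] 0.0523 5.2
0.04 [0.541 0.271 0.04 ] [0.591 0.276 0.04 ] 0.0495 5.2
0.06 [0.503 0.234 0.06 ] [0.55  0.238 0.06 ] 0.0468 5.2
0.08 [0.465 0.196 0.08 ] [0.509 0.2   0.08 ] 0.044 5.2
[171.81223591 204.2551799 ]
[163.86270841 199.2152233 ]
[151.85685464 191.60357822]
```

View pics/t3.png

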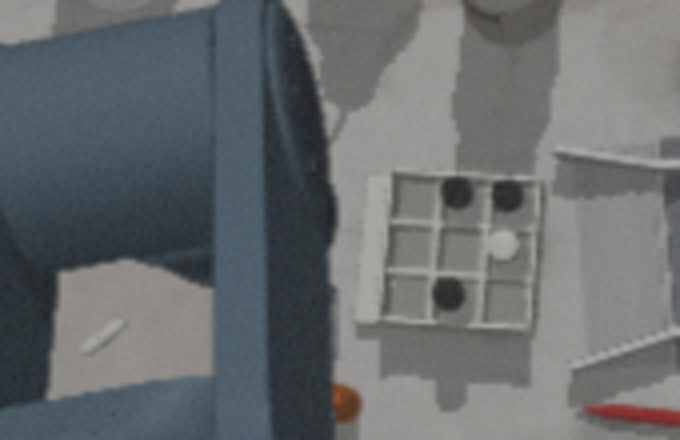

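The top crop shows the rack untouched at (450,250), but the finger fronts I expected near (350,257) aren't visible. The scene image also puts the tips higher or further away than the reported pose. I'll test the depth by moving a known distance.

Run:
```python
from h import *
np.save('a0.npy',cam('scene')['pixels']); np.save('p0.npy',ctrl.get_obs()['eef_pos'])
```

Call:
move_arm(plan=[0, 0, 0.6, 0, 0, 0, 0, 0, 1.2, 0, 0, 0, 0, 0, 1.6, 0, 0, 0, 0, 0, 1.6, 0, 0, 0, 0, 0, 1.6, 0, 0, 0])

```text
time_s: 3.05
eef_pos: [0.5322, 0.2384, 0.0963]
eef_rot: [-0.0, 0.666, 0.746, -0.0]
wrist_force: [0.4, -1.2, -0.6]
opening: 0.465
grasp_force: 0.0
```

Run:
```python
from h import *
c=cam('scene'); a=np.load('a0.npy'); p0=np.load('p0.npy'); p1=ctrl.get_obs()['eef_pos']; print(p0,p1)
for box in [(125,164,165,190),(120,140,170,190)]:
  x0,y0,x1,y1=box
  m=cv2.matchTemplate(c['pixels'],a[y0:y1,x0:x1],cv2.TM_CCOEFF_NORMED); _,v,_,l=cv2.minMaxLoc(m)
  q=m[l[1]-1:l[1]+2,l[0]]; sub=(q[0]-q[2])/(2*(q[0]-2*q[1]+q[2])); print('moved',l[0]-x0,l[1]+sub-y0,v)
f=lambda x,y:(x/4+110,y/4+130)
for z in(.02,.03,.04,.05,.06,.08):
  A=(ray(c,*f(135,235),z)+ray(c,*f(190,205),z))/2
  print(z,A.round(3),(proj(c,A+p1-p0)-proj(c,A)).round(2))
```

```text
[0.53332141 0.23869002 0.01784424] [0.53190832 0.23833942 0.09587089]
moved -4 -36.51499 0.8904832005500793
moved -4 -36.879837 0.8765283226966858
0.02 [0.605 0.311 0.02 ] [ -3.76 -32.24]
0.03 [0.586 0.292 0.03 ] [ -3.86 -33.13]
0.04 [0.566 0.274 0.04 ] [ -3.97 -34.08]
0.05 [0.546 0.255 0.05 ] [ -4.09 -35.09]
0.06 [0.527 0.236 0.06 ] [ -4.22 -36.15]
0.08 [0.487 0.198 0.08 ] [ -4.49 -38.49]
```

Depth test: the visible tips are at about (0.527, 0.236), which matches the TCP, but they look about 40 mm higher than reported. I'll settle it by touching down gently on clear bench.

Call:
move_arm(plan=[0, 0, -0.6, 0, 0, 0, 0, 0, -1.2, 0, 0, 0, 0, 0, -1.6, 0, 0, 0, 0, 0, -1.7, 0, 0, 0, 0, 0, -1.75, 0, 0, 0, 0, 0, -1.75, 0, 0, 0])

```text
time_s: 3.85
eef_pos: [0.5336, 0.2387, 0.0104]
eef_rot: [0.0, 0.666, 0.746, 0.001]
wrist_force: [0.9, 0.1, -0.6]
opening: 0.468
grasp_force: 0.0
```

Run:
```python
from h import *
c=cam('scene'); save(c,'s5.png',(90,100,240,210),5); o=ctrl.get_obs(); print(o['eef_pos'],o['wrist_force'])
```

```text
[0.53359393 0.23875891 0.01056218] [-0.31029587  0.85553092  0.01574732]
```

View pics/s5.png

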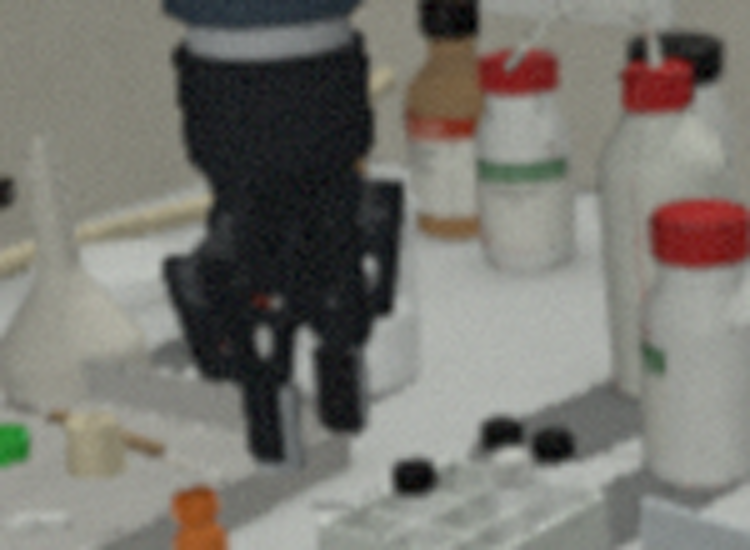

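The tips at about (275,465) and (340,430) still hang clearly above the bench. I'll descend in small steps and watch the force.

Call:
move_arm(plan=[0, 0, -0.08, 0, 0, 0, 0, 0, -0.16, 0, 0, 0, 0, 0, -0.2, 0, 0, 0, 0, 0, -0.2, 0, 0, 0])

```text
time_s: 4.4
eef_pos: [0.5325, 0.2385, -0.0007]
eef_rot: [-0.0, 0.666, 0.746, -0.0]
wrist_force: [-0.5, -0.4, -0.3]
opening: 0.471
grasp_force: 0.0
```

Call:
move_arm(plan=[0, 0, -0.06, 0, 0, 0, 0, 0, -0.12, 0, 0, 0, 0, 0, -0.12, 0, 0, 0])

```text
time_s: 4.78
eef_pos: [0.5324, 0.2384, -0.0068]
eef_rot: [-0.0, 0.666, 0.746, -0.0]
wrist_force: [0.3, 0.5, 0.7]
opening: 0.468
grasp_force: 0.0
```

Call:
move_arm(plan=[0, 0, -0.06, 0, 0, 0, 0, 0, -0.12, 0, 0, 0, 0, 0, -0.12, 0, 0, 0])

```text
time_s: 5.15
eef_pos: [0.5325, 0.2385, -0.0128]
eef_rot: [-0.0, 0.666, 0.746, -0.0]
wrist_force: [-0.8, -0.7, 0.1]
opening: 0.469
grasp_force: 0.0
```

Run:
```python
from h import *
c=cam('scene'); save(c,'s6.png',(100,130,240,220),5); o=ctrl.get_obs(); print(o['eef_pos'],o['wrist_force'])
a=np.load('a0.npy')
x0,y0,x1,y1=(125,164,165,190)
m=cv2.matchTemplate(c['pixels'],a[y0:y1,x0:x1],cv2.TM_CCOEFF_NORMED);_,v,_,l=cv2.minMaxLoc(m);print(l[0]-x0,l[1]-y0,v)
```

```text
[ 0.53262599  0.23851037 -0.01259495] [-0.08846364 -0.62232122  0.27264444]
1 14 0.857684850692749
```

View pics/s6.png

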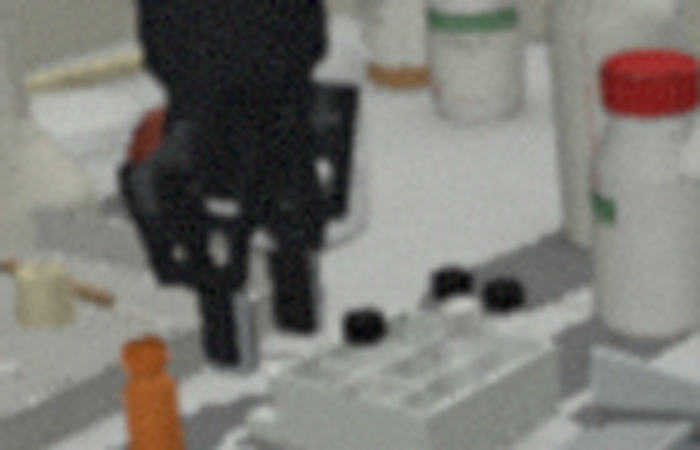

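Run:
```python
from h import *
c=cam('scene'); f=lambda x,y:(x/5+100,y/5+130)
for z in(.0,.01,.02,.03,.04):
  A=ray(c,*f(225,366),z);B=ray(c,*f(296,331),z);print(z,A.round(3),B.round(3),((A+B)/2).round(3),np.linalg.norm(A-B).round(4))
```

```text
0.0 [0.552 0.283 0.   ] [0.598 0.282 0.   ] [0.575 0.283 0.   ] 0.0462
0.01 [0.535 0.266 0.01 ] [0.58  0.265 0.01 ] [0.557 0.265 0.01 ] 0.0451
0.02 [0.517 0.248 0.02 ] [0.561 0.248 0.02 ] [0.539 0.248 0.02 ] 0.0439
0.03 [0.5   0.231 0.03 ] [0.543 0.23  0.03 ] [0.521 0.231 0.03 ] 0.0427
0.04 [0.482 0.214 0.04 ] [0.524 0.213 0.04 ] [0.503 0.214 0.04 ] 0.0416
```

Call:
move_arm(plan=[0, 0, -0.06, 0, 0, 0, 0, 0, -0.12, 0, 0, 0, 0, 0, -0.18, 0, 0, 0, 0, 0, -0.2, 0, 0, 0])

```text
time_s: 5.75
eef_pos: [0.5325, 0.2385, -0.0228]
eef_rot: [-0.0, 0.666, 0.746, -0.0]
wrist_force: [-0.1, 0.5, 1.1]
opening: 0.468
grasp_force: 0.0
```

Call:
move_arm(plan=[0, 0, -0.05, 0, 0, 0, 0, 0, -0.1, 0, 0, 0, 0, 0, -0.1, 0, 0, 0])

```text
time_s: 6.12
eef_pos: [0.5326, 0.2385, -0.0277]
eef_rot: [-0.0, 0.666, 0.746, -0.0]
wrist_force: [-0.1, 0.1, -0.1]
opening: 0.468
grasp_force: 0.0
```

Call:
move_arm(plan=[0, 0, -0.04, 0, 0, 0, 0, 0, -0.08, 0, 0, 0, 0, 0, -0.08, 0, 0, 0])

```text
time_s: 6.5
eef_pos: [0.5326, 0.2386, -0.0316]
eef_rot: [-0.0, 0.666, 0.746, -0.0]
wrist_force: [-0.1, 1.4, 0.6]
opening: 0.469
grasp_force: 0.5
```

Call:
move_arm(plan=[0, 0, -0.03, 0, 0, 0, 0, 0, -0.06, 0, 0, 0, 0, 0, -0.06, 0, 0, 0])

```text
time_s: 6.88
eef_pos: [0.5327, 0.2385, -0.0346]
eef_rot: [-0.0, 0.666, 0.746, -0.0]
wrist_force: [-0.4, 0.9, 0.2]
opening: 0.47
grasp_force: 0.5
```

Call:
move_arm(plan=[0, 0, -0.03, 0, 0, 0, 0, 0, -0.05, 0, 0, 0, 0, 0, -0.05, 0, 0, 0])

```text
time_s: 7.25
eef_pos: [0.5329, 0.2385, -0.0357]
eef_rot: [0.0, 0.666, 0.746, -0.0]
wrist_force: [-4.5, -1.0, 11.7]
opening: 0.468
grasp_force: 6.3
```

Contact with the bench came at reported z ≈ −0.0352 (12 N), so tip height = reported z + 35 mm, and I'll use that offset from here. Next I raise the tips to 18 mm and push, so the two fingers square the rack up.

Call:
move_arm(plan=[0, 0, 0.2, 0, 0, 0, 0, 0, 0.4, 0, 0, 0, 0.011, -0.1, 0.4, 0, 0, 0, 0.022, -0.2, 0.4, 0, 0, 0, 0.033, -0.3, 0.4, 0, 0, 0, 0.044, -0.38, 0.4, 0, 0, 0, 0.05, -0.45, 0.4, 0, 0, 0, 0.057, -0.52, 0.4, 0, 0, 0, 0.067, -0.6, 0.4, 0, 0, 0, 0.067, -0.6, 0.4, 0, 0, 0])

```text
time_s: 8.5
eef_pos: [0.5363, 0.2081, -0.0169]
eef_rot: [0.0, 0.667, 0.745, -0.0]
wrist_force: [0.0, -0.5, 0.1]
opening: 0.466
grasp_force: 0.0
```

Run:
```python
from h import *
d=cam('top'); save(d,'t7.png',(160,150,320,250),5); o=ctrl.get_obs(); print(o['eef_pos'],o['wrist_force'])
```

```text
[ 0.53640329  0.20827877 -0.01681058] [ 0.58599735  0.43524864 -0.14910297]
```

View pics/t7.png

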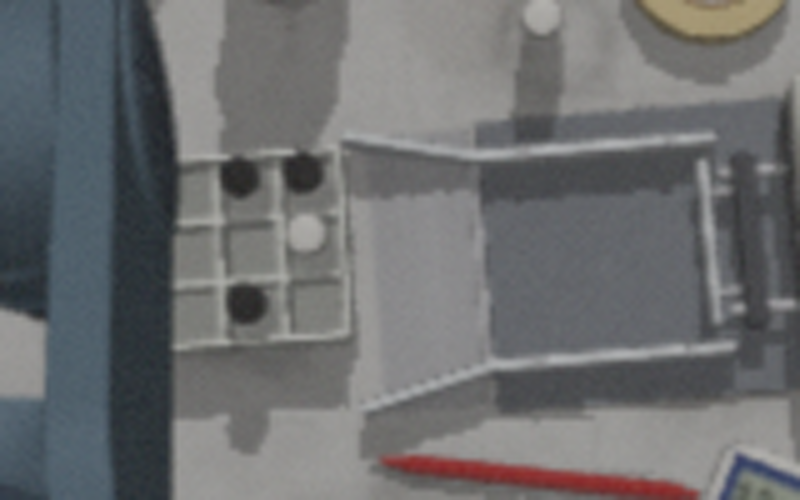

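The rack has squared up to the bay. Its far edge runs (345,150) to (352,340), level with the start of the flare, with slightly more room on the −y side, and all vials are standing. Now I'll fit the pose numerically from the wall grid.

```bash
cat >> h.py <<'E'
from scipy.optimize import minimize
from scipy.ndimage import map_coordinates
COL=np.array([.54309,.05304,-1.45983])
def tow(s,p):
    C,S=np.cos(s[2]),np.sin(s[2]); p=np.atleast_2d(p); return np.c_[s[0]+C*p[:,0]-S*p[:,1],s[1]+S*p[:,0]+C*p[:,1],p[:,2]]
def incol(w):
    q=np.asarray(w)[:2]-COL[:2];C,S=np.cos(COL[2]),np.sin(COL[2]);return np.array([C*q[0]+S*q[1],-S*q[0]+C*q[1]])
def world(x,y,z): return tow(COL,[x,y,z])[0]
def rackfit(c,x,y,yaw=0,z0=0,pitch=0,xmin=-.02):
    """pose of rack in collector frame (m, rad) from wall tops; z0 = underside height at origin"""
    g=cv2.GaussianBlur(cv2.cvtColor(c['pixels'],cv2.COLOR_RGB2GRAY).astype(float),(0,0),.6)
    L=np.linspace(xmin,.047,60);M=np.linspace(-.04,.04,60)
    wl=[(a,b) for b in(-.0405,-.0135,.0135,.0405) for a in L]+[(a,b) for a in(-.0055,.0215,.0485) for b in M]
    ot=[(a,b) for b in(-.045,.045) for a in L]+[(.053,b) for b in M]
    wl,ot=np.array(wl),np.array(ot)
    def smp(s,p):
        q=tow([s[0],s[1],s[2]],np.c_[p,np.full(len(p),z0+.032)+p[:,0]*pitch]); q=tow(COL,q)
        uv=np.array([proj(c,k) for k in q]); return map_coordinates(g,[uv[:,1],uv[:,0]],order=1).mean()
    f=lambda k:-(smp(k/100,wl)-.5*smp(k/100,ot))
    k0=np.array([x,y,yaw])*100
    r=minimize(f,k0,method='Nelder-Mead',options=dict(initial_simplex=k0+np.array([[0,0,0],[.6,0,0],[0,.6,0],[0,0,5.]]),xatol=.01,fatol=.01))
    return r.x/100,r.fun
E
python3 - <<'E'
from h import *
c=cam('top'); o=ctrl.get_obs(); print('tcp col',incol(o['eef_pos']).round(4))
px=lambda L:[((x+.5)/5-.5+160,(y+.5)/5-.5+150) for x,y in L]
s,r=fit(c,[(.05,.042,.032),(.05,-.042,.032),(.02,.042,.032),(.02,-.042,.032)],px([(345,150),(353,340),(283,153),(290,345)]),[.54,.15,-1.5]); print(incol(s),s[2]-COL[2])
for dx in(-.005,0,.005):
  x,y=incol(s); k,f=rackfit(c,x+dx,y,s[2]-COL[2]); print((k[:2]*1000).round(1),np.degrees(k[2]).round(2),f)
E
```

```text
tcp col [-0.1551  0.0106]
[-0.10658749  0.01206408] -0.030910963055047702
[-109.8   14. ] -1.14 -77.61702907107119
[-109.8   14. ] -1.13 -77.61706264833447
[-100.5   13.7] -0.3 -64.52385657725264
```

Rack is at (−110, +14) mm with yaw −1.1° in the collector frame, so it needs about 14 mm towards −y. I'll steer it by turning slightly, pushing diagonally, then turning back.

Call:
move_arm(plan=[-0.008, -0.06, 0, 0, 0, -0.026, -0.016, -0.12, 0, 0, 0, -0.052, -0.025, -0.18, 0, 0, 0, -0.08, -0.033, -0.245, 0, 0, 0, -0.105, -0.056, -0.33, 0, 0, 0, -0.08, -0.41, 0, 0, 0, -0.105, -0.105])

```text
time_s: 9.35
eef_pos: [0.5191, 0.2071, -0.0161]
eef_rot: [0.041, 0.704, 0.708, 0.037]
wrist_force: [-0.7, 0.4, 0.5]
opening: 0.461
grasp_force: 0.0
```

I slipped a column in the last row: the tool backed off and tilted, with no force on it. I'll check the rack and then restore the tilt.

Run:
```python
from h import *
c=cam('top'); o=ctrl.get_obs(); print('tcp col',incol(o['eef_pos']).round(4),o['eef_pos'])
for x,y,a in((-.1,.012,-.09),(-.095,.008,-.05),(-.1,.012,0),(-.105,.01,-.1)):
  k,f=rackfit(c,x,y,a,xmin=.0); print((k[:2]*1000).round(1),np.degrees(k[2]).round(2),round(f,1))
```

```text
tcp col [-0.1588 -0.0158] [ 0.50977078  0.20911475 -0.01904507]
[-92.8   8.6] -3.94 -75.9
[-92.8   8.6] -3.94 -75.9
[-92.8   8.6] -3.94 -75.9
[-111.2    8.5] -2.0 -67.6
```

Call:
move_arm(plan=[0, 0.1, 0, 0.003, 0.05, 0, 0, 0.2, 0, 0.0055, 0.105, 0, 0, 0.2, 0, 0.0055, 0.105, 0])

```text
time_s: 9.78
eef_pos: [0.5164, 0.2182, -0.0169]
eef_rot: [0.0, 0.704, 0.71, -0.0]
wrist_force: [0.6, -0.1, -0.3]
opening: 0.466
grasp_force: 0.0
```

Call:
move_arm(plan=[0.16, 0.018, 0, 0, 0, 0.02, 0.32, 0.036, 0, 0, 0, 0.035, 0.345, -0.18, 0, 0, 0, 0.035, 0.37, -0.4, 0, 0, 0, 0.035, 0.358, -0.52, 0, 0, 0, 0.04, 0.345, -0.65, 0, 0, 0, 0.05, 0.332, -0.78, 0, 0, 0, 0.055, 0.318, -0.91, 0, 0, 0, 0.06, 0.305, -1.04, 0, 0, 0, 0.07, 0.293, -1.15, 0, 0, 0, 0.075])

```text
time_s: 11.02
eef_pos: [0.5303, 0.1607, -0.0169]
eef_rot: [-0.0, 0.677, 0.736, -0.0]
wrist_force: [0.1, 2.1, 1.1]
opening: 0.465
grasp_force: 1.2
```

Run:
```python
from h import *
c=cam('top'); o=ctrl.get_obs(); print('tcp col',incol(o['eef_pos']).round(4),o['eef_pos'],o['wrist_force'])
for x,y,a in((-.063,.002,-.03),(-.07,.004,-.05),(-.058,.0,0)):
  k,f=rackfit(c,x,y,a,z0=.0043,pitch=.086,xmin=.0); print((k[:2]*1000).round(1),np.degrees(k[2]).round(2),round(f,1))
```

```text
tcp col [-0.1078 -0.001 ] [ 0.5301477   0.16002568 -0.0169856 ] [-0.16202128 -0.64031163  0.5941138 ]
[-64.3   2.9] -2.34 -68.8
[-64.3   2.9] -2.35 -68.8
[-50.8   2.1] -0.75 -65.4
```

Call:
move_arm(plan=[0.001, -0.1, 0, 0, 0, 0.005, 0.002, -0.2, 0, 0, 0, 0.01, 0.003, -0.3, 0.02, 0, 0, 0.015, 0.005, -0.4, 0.04, 0, 0, 0.02, 0.006, -0.5, 0.06, 0, 0, 0.025, 0.007, -0.6, 0.08, 0, 0, 0.028])

```text
time_s: 11.82
eef_pos: [0.5306, 0.1307, -0.0129]
eef_rot: [-0.0, 0.667, 0.745, -0.0]
wrist_force: [-0.1, 1.9, -0.6]
opening: 0.467
grasp_force: 0.8
```

Run:
```python
from h import *
c=cam('top'); o=ctrl.get_obs(); print('tcp col',incol(o['eef_pos']).round(4),o['eef_pos'],o['wrist_force'])
for x,y,a in((-.034,.001,0),(-.04,.001,0),(-.03,.0,0)):
  k,f=rackfit(c,x,y,a,z0=.0075,pitch=.15,xmin=.0); print((k[:2]*1000).round(1),np.degrees(k[2]).round(2),round(f,1))
```

```text
tcp col [-0.078  -0.0037] [ 0.53073732  0.13018005 -0.01275403] [-0.16309922 -0.1757782  -0.51834886]
[-34.2   0.4] 1.1 -62.2
[-34.2   0.4] 1.1 -62.2
[-34.2   0.4] 1.1 -62.2
```

Call:
move_arm(plan=[0.011, -0.1, 0.02, 0, 0, 0, 0.022, -0.2, 0.04, 0, 0, 0, 0.033, -0.3, 0.07, 0, 0, 0, 0.044, -0.4, 0.1, 0, 0, 0, 0.056, -0.5, 0.11, 0, 0, 0, 0.071, -0.63, 0.12, 0, 0, 0])

```text
time_s: 12.62
eef_pos: [0.5343, 0.0991, -0.0068]
eef_rot: [0.0, 0.667, 0.745, -0.0]
wrist_force: [0.4, 0.5, 0.2]
opening: 0.467
grasp_force: 0.7
```

Run:
```python
from h import *
c=cam('top'); o=ctrl.get_obs(); print('tcp col',incol(o['eef_pos']).round(4),o['eef_pos'],o['wrist_force'])
for z0,p in((.012,.2),(.0115,-.1)):
  k,f=rackfit(c,-.002,0,0,z0=z0,pitch=p,xmin=.0); print((k[:2]*1000).round(1),np.degrees(k[2]).round(2),round(f,1))
```

```text
tcp col [-0.046  -0.0035] [ 0.53448396  0.09832046 -0.00681862] [ 0.46531363 -0.94923005 -0.54858788]
[-1.6  0.7] -0.63 -68.8
[-1.3  1.6] -0.16 -68.0
```

Call:
move_arm(plan=[0.011, -0.1, 0.01, 0, 0, 0, 0.022, -0.2, 0.02, 0, 0, 0, 0.033, -0.3, 0.03, 0, 0, 0, 0.044, -0.4, 0.04, 0, 0, 0, 0.055, -0.5, 0.04, 0, 0, 0, 0.067, -0.6, 0.04, 0, 0, 0, 0.078, -0.7, 0.04, 0, 0, 0, 0.093, -0.83, 0.04, 0, 0, 0])

```text
time_s: 13.68
eef_pos: [0.5388, 0.0577, -0.0049]
eef_rot: [-0.0, 0.667, 0.745, -0.0]
wrist_force: [-0.8, 0.3, -0.7]
opening: 0.472
grasp_force: 0.5
```

Run:
```python
from h import *
c=cam('top'); o=ctrl.get_obs(); print('tcp col',incol(o['eef_pos']).round(4),o['eef_pos'],o['wrist_force'])
for z0,p in((.0103,-.11),(.008,-.06)):
  k,f=rackfit(c,.04,0,0,z0=z0,pitch=p,xmin=.0); print((k[:2]*1000).round(1),np.degrees(k[2]).round(2),round(f,1))
```

```text
tcp col [-0.0043 -0.0036] [ 0.539077    0.05690613 -0.00487534] [ 1.16222022 -0.06740578 -0.08057378]
[39.3  0.9] -0.04 -55.3
[39.2  0.9] -0.05 -55.2
```

Call:
move_arm(plan=[0.009, -0.08, 0, 0, 0, 0, 0.018, -0.16, 0, 0, 0, 0, 0.018, -0.16, 0, 0, 0, 0])

```text
time_s: 14.1
eef_pos: [0.5397, 0.0501, -0.005]
eef_rot: [-0.0, 0.667, 0.745, 0.0]
wrist_force: [0.1, 3.0, -0.8]
opening: 0.47
grasp_force: 1.3
```

Call:
move_arm(plan=[0.004, -0.04, 0, 0, 0, 0, 0.007, -0.07, 0, 0, 0, 0, 0.007, -0.07, 0, 0, 0, 0])

```text
time_s: 14.48
eef_pos: [0.5399, 0.0472, -0.005]
eef_rot: [-0.0, 0.667, 0.745, 0.0]
wrist_force: [-0.1, 5.0, -1.1]
opening: 0.471
grasp_force: 2.4
```

Call:
move_arm(plan=[0.002, -0.025, 0, 0, 0, 0, 0.004, -0.04, 0, 0, 0, 0, 0.004, -0.04, 0, 0, 0, 0])

```text
time_s: 14.85
eef_pos: [0.5401, 0.0455, -0.005]
eef_rot: [-0.001, 0.667, 0.745, 0.0]
wrist_force: [0.5, 6.8, -1.4]
opening: 0.467
grasp_force: 3.0
```

Run:
```python
from h import *
c=cam('top'); o=ctrl.get_obs(); print('tcp col',incol(o['eef_pos']).round(4),o['eef_pos'],o['wrist_force'],o['torque'])
for z0,p in((.0103,-.11),(.005,0)):
  k,f=rackfit(c,.052,0,0,z0=z0,pitch=p,xmin=.0); print((k[:2]*1000).round(1),np.degrees(k[2]).round(2),round(f,1))
```

```text
tcp col [ 0.0072 -0.0038] [ 0.54005938  0.04550786 -0.0050586 ] [ 0.21542958  6.67261704 -0.5921676 ] [ 1.04869129 -0.05277252  0.01640512]
[55.9 -8.3] 1.09 -58.2
[55.8 -7.9] 0.84 -58.1
```

Call:
move_arm(plan=[0.001, -0.01, -0.04, 0, 0, 0, 0.002, -0.015, -0.1, 0, 0, 0, 0.002, -0.015, -0.16, 0, 0, 0, 0.002, -0.015, -0.18, 0, 0, 0, 0.002, -0.015, -0.18, 0, 0, 0])

```text
time_s: 15.52
eef_pos: [0.5403, 0.045, -0.0137]
eef_rot: [-0.001, 0.667, 0.745, 0.0]
wrist_force: [-0.4, 7.1, 1.7]
opening: 0.472
grasp_force: 3.8
```

Call:
move_arm(plan=[0, 0, -0.03, 0, 0, 0, 0, 0, -0.06, 0, 0, 0, 0, 0, -0.06, 0, 0, 0])

```text
time_s: 15.9
eef_pos: [0.5404, 0.045, -0.0166]
eef_rot: [-0.001, 0.667, 0.745, 0.001]
wrist_force: [-0.1, 7.8, 1.9]
opening: 0.472
grasp_force: 3.9
```

Call:
move_arm(plan=[0, 0, -0.03, 0, 0, 0, 0, 0, -0.05, 0, 0, 0, 0, 0, -0.05, 0, 0, 0])

```text
time_s: 16.27
eef_pos: [0.5403, 0.045, -0.0191]
eef_rot: [-0.001, 0.667, 0.745, 0.0]
wrist_force: [-1.0, 8.5, 3.3]
opening: 0.466
grasp_force: 3.9
```

Call:
move_arm(plan=[0, 0, -0.02, 0, 0, 0, 0, 0, -0.03, 0, 0, 0, 0, 0, -0.03, 0, 0, 0])

```text
time_s: 16.65
eef_pos: [0.5403, 0.045, -0.0205]
eef_rot: [-0.001, 0.667, 0.745, 0.0]
wrist_force: [-1.8, 8.4, 3.3]
opening: 0.468
grasp_force: 4.0
```

Run:
```python
from h import *
o=ctrl.get_obs(); print('tcp col',incol(o['eef_pos']).round(4),o['eef_pos'],o['wrist_force'])
```

```text
tcp col [ 0.0076 -0.0036] [ 0.54031585  0.04504498 -0.02054107] [-1.80276245  8.42688149  3.28940049]
```

Call:
move_arm(plan=[0, 0, -0.02, 0, 0, 0, 0, 0, -0.03, 0, 0, 0, 0, 0, -0.03, 0, 0, 0])

```text
time_s: 17.02
eef_pos: [0.5404, 0.0451, -0.0207]
eef_rot: [-0.001, 0.667, 0.745, 0.0]
wrist_force: [-6.3, 8.0, 15.7]
opening: 0.47
grasp_force: 11.4
```

Pressing with 16 N leaves the tips at 14.5 mm, so the foot (top due at 15 mm) is on the floor. Now I ease back so the spring seats it against the lip, then lift away.

Call:
move_arm(plan=[0, 0, 0.015, 0, 0, 0, -0.002, 0.02, 0.015, 0, 0, 0, -0.004, 0.04, 0.015, 0, 0, 0, -0.007, 0.06, 0.015, 0, 0, 0, -0.009, 0.08, 0.015, 0, 0, 0, -0.009, 0.08, 0.015, 0, 0, 0])

```text
time_s: 17.77
eef_pos: [0.5405, 0.0475, -0.0207]
eef_rot: [0.001, 0.667, 0.745, 0.0]
wrist_force: [-1.3, 1.8, 5.5]
opening: 0.466
grasp_force: 4.7
```

Call:
move_arm(plan=[-0.003, 0.03, 0.01, 0, 0, 0, -0.006, 0.06, 0.02, 0, 0, 0, -0.006, 0.06, 0.1, 0, 0, 0, -0.006, 0.06, 0.3, 0, 0, 0, -0.006, 0.06, 0.8, 0, 0, 0, -0.006, 0.06, 1.6, 0, 0, 0, -0.1, 0.9, 2.2, 0, 0, 0, -0.2, 1.9, 2.6, 0, 0, 0, -0.3, 2.9, 2.6, 0, 0, 0, -0.3, 2.9, 2.6, 0, 0, 0])

```text
time_s: 19.02
eef_pos: [0.5245, 0.1958, 0.1095]
eef_rot: [0.0, 0.666, 0.746, 0.001]
wrist_force: [0.7, -0.5, 0.1]
opening: 0.469
grasp_force: 0.0
```

Run:
```python
from h import *
c=cam('top'); s=cam('scene'); o=ctrl.get_obs(); print(o['time_s'],o['eef_pos'],o['wrist_force'])
for x in(.047,.05,.054):
  k,f=rackfit(c,x,0,0,z0=.005,xmin=-.03); print((k[:2]*1000).round(1),np.degrees(k[2]).round(2),round(f,1))
a=cv2.resize(s['pixels'][185:260,190:350],None,fx=5,fy=4,interpolation=2)
b=cv2.resize(c['pixels'][165:240,220:380],None,fx=5,fy=4,interpolation=2)
cv2.imwrite('pics/fin.png',np.vstack([a,b])[:,:,::-1])
```

```text
19.125 [0.5247586  0.19301556 0.10869527] [0.52970386 0.08721773 0.26525075]
[51.   2.1] 0.08 -84.1
[51.   2.1] 0.08 -84.1
[51.   2.1] 0.08 -84.1
```

View pics/fin.png

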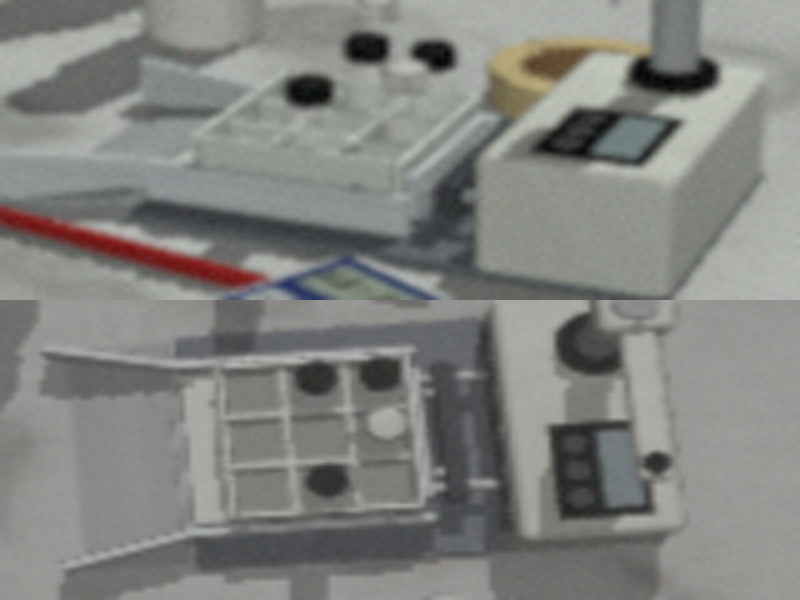

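The rack sits between the guides with its foot (205,450) behind the lip edge (190,450). Its top runs parallel to the guide tops, all four vials are standing, and the timer, pen and tape are undisturbed. The fit puts it at x ≈ 51 mm, yaw 0.1°. Handing in.

```bash
python3 -c "
from bench import ctrl
print(ctrl.hand_in())"
```

```text
the job is handed in; nothing more can be done
None
```

The rack is loaded and handed in at about 19 s: it lies flat on the bay floor with its foot behind the lip, all four vials are standing, and no force I read went above about 16 N.

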